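# Set the washed autosampler parts out to dry

## Robot

A 6-joint arm with a two-finger parallel gripper is mounted at the origin on the work surface. World frame = base frame: x ahead of the robot, y to its left, z up, the work surface at z = 0. Lengths are in m, angles in rad, forces in N, time in s.
With the tool pointing down it reaches from about 0.3 to 1 m from the base axis. Payload 5.1 kg.
Tool frame: the origin (TCP) lies between the finger pads; the fingertips stand 19 mm ahead of it and the grasp point (between the pads) is the TCP; z points along the fingers, y is the line along which they close (so a half turn about z gives the same grasp; the last joint's range is limited). The gripper opens to 95 mm and grips with 3 to 60 N. Pads are 20 mm wide; open, the fingers measure 119 mm over their backs; the gripper's body (75 mm by 180 mm) begins 59 mm behind the grasp point.
Start: joints at [-1.22, 0.124, 1.65, -0, 1.367, -0.083], TCP at [0.273, -0.59, 0.234] pointing down, gripper open.
Joint ranges: [-2.61, 2.61], [-1.02, 2.33], [0.03, 2.71], [-1.35, 4.49], [0.32, 2.68], [-2.91, 2.91]. Speed limits (rad/s): [2.57, 2.57, 3.14, 3.14, 3.14, 3.14].

## Interface

Orientations are given as a unit quaternion [x, y, z, w].
In Python, from workcell import status, snapshot, finish_job, spotter gives the robot as it stands. The module is installed in compiled form; this text tells all that it offers.
- The arm moves only by the tool arm_command, never from a script. Its argument "rows" is a list of rows, each an object with "fingers": the opening, from 0 (shut) to 1 (fully open); "slide": the shift along the tool's x, y, z in mm, a list of three; "turn": the turn about the tool's z in rad. In form: [{"fingers": fingers, "slide": [x, y, z], "turn": turn}, ...]. A call has 1 to 5 rows; each row shifts and turns the commanded pose from where the row before left it, along the tool's axes as they then stand; what a row does not reach is not made up. A row lasts 1/12 s, in which the tool goes at most 41.7 mm and 7.16 degrees, less where a joint would pass 70% of its speed; a pose out of reach is approached as far as the arm can. A call with a gripper value outside its range is refused whole. The fingers move at their own pace and stop on an object; "force" is the grip in N (left out, the last holds). Time passes only in rows, so rows that do not move let the fingers close. It gives the time, the measured TCP pose, the force, the opening and the grip force at its end, in the units of the state.
- status.observe(): the state, without advancing time (a new reading comes with each control period).
- snapshot(name): name is "scene" or "side" or "wrist"; returns a dict with "image" (384x512x3 uint8, red, green, blue), "vfov" (degrees; the focal length in pixels is half the picture's height over the tangent of half this angle, whatever the lens; pixels are square), "cx", "cy" (the principal point, pixels), "xyz" and "orientation" of the camera in the world; the wrist camera has in their place "T_tool_cam" (4x4, takes a point from camera to tool coordinates, whose origin is the TCP and whose axes are the flange's). Camera axes: x right, y down, z forward; pixel columns grow to the right and rows downward; lengths in m; the calibration is good to about 2 mm. A picture is of the moment at which its call begins: read the wrist's pose just before it. There is no depth.
- finish_job(): hands the job in; it is judged then, once.
Trained networks look in a picture, given as the dict that the camera call returned (one of the last four; its "shot" number tells which), for a name from the list of things; names that differ only in an ending like _2 or _b are one class to them, and where a whole thing is asked for, a point or a joint stands for the part that bears it (a point fixed in the world has none). Each returns a list of dicts, best first, with "p" (0 to 1); they miss things now and then, are a little off and sometimes report something else, mostly with a low value. They report only what shows in the picture. A call takes as long as a camera call. They do not tell look-alikes from the thing itself.
- spotter.search_frame(picture, target): "pixel" ([column, row] in pixels, amid what is visible of it).
- spotter.landmark_of(picture, target): "pixel" ([column, row] in pixels: a listed point, or the origin of a listed thing).
The state is a dict: "time_s": time; "joint_pos": joint angles; "joint_vel": joint speeds; "tau": joint torques, N m; "tcp_pos": TCP position; "tool_rot": TCP orientation; "force": force on the tool from outside, world axes, zero at the start; "ft_torque": the same for the moment, N m; "width": opening from 0.0 (shut) to 1.0 (fully open); "grasp_force": force on a finger pad.
Only numpy, scipy, OpenCV 4.12 (cv2) and the standard library are available. Lean on these libraries where they do the work, as an engineer would, in place of code of your own. Each camera call takes 0.05 s, during which the arm holds its last target. There are 200 camera calls.

## Task

Set the washed parts out to dry. First take the deep wire basket out of the drip tray and hang it by its handle, centred, on the double hook of the tall stand, the bar lying across both wires in their dip, so that it hangs level and free; then take the big white panel out of the rack and stand it, right way up as it is, in about the middle of the tray's length, its foot on the tray's floor in front of the rail and its top leaning back against the rail, clearly off upright but not flat. Drop nothing, and leave the other things on the bench where they are.

Things in the scene. Friction and masses are not known exactly. Their poses are not given: they have to be found in the camera images.
- basket: Deep wire basket, to be hung: 80 mm (x) by 140 mm (y), rim 55 mm high, 0.12-0.23 kg. Rigid handle lengthwise over it in the plane x = 0: two wires 7 mm thick rise from (y, z) = (+-68, 55) to (+-60, 125) mm, joined by a straight square steel bar, 8 mm thick, its centre line at z = 125 mm. Starts in the drip tray. Origin: centre of its underside; z up.
- basket_handle (a point): Middle (centre) of the bar of the deep basket's handle, 125 mm above its underside.
- tall_stand: Tall steel stand with a double hook, fixed, at the left or right end. Foot 110 mm across, 12 mm thick; post 16 mm thick, 212 mm high. Two J-shaped 8 mm wires, 60 mm apart (y = +-30 mm), run to the stand's -x: 204 mm high at the post, level dip 180 mm high from x = -68 to -82 mm, upturned tips 206 mm high at x = -104 mm (wire centres). Origin: centre of the foot's underside; z up.
- tall_stand_seat (a point): Point midway between the two wires of the hook at their lowest (stand x = -75 mm, wire-centre height), where the handle's middle comes to rest; the handle bar, lying across both wires, then has its centre 8 mm above this point.
- short_stand: Short steel stand with a double hook, fixed, not used, at the other end from the tall one: same shape, but post 137 mm high and hook's lowest point 105 mm above the bench. Origin: centre of the foot's underside; z up.
- panel: White instrument panel, a stiff flat plate 10 mm thick (x), 120 mm wide (y), 165 mm high (z), 0.14-0.28 kg, shallow grey louvre lines on both faces; either face may go to the front. Starts upright in the rack's middle slot. Origin: centre of its lower edge; z up along the plate.
- panel_foot (a point): Centre of the panel's lower edge (the body's origin).
- panel_top (a point): Centre of the panel's upper edge, 165 mm from the foot.
- rack: Grey slotted rack, fixed: base 100 mm (x) by 160 mm (y), 12 mm thick. A middle slot 13 mm wide along y, between cheeks 8 mm thick and 52 mm above the bench, holds the panel (foot 12 mm above the bench). Two small white plates fixed 36 mm to either side of the panel reach 72 mm above the bench. Origin: centre of the underside; z up.
- tray: Grey drip tray, fixed: 200 mm (x) by 260 mm (y), floor 4 mm thick, rim 4 mm thick and 14 mm high. At its back it carries the rail. It may be at left or right of the rack. Origin: centre of the underside; x points from its front to the rail, z up.
- rail: The tray's horizontal steel rail: 12 mm round bar along the tray's y, 230 mm long, at tray x = +75 mm, 90 mm above the bench (centre), on a 10 mm post at each end. Its listed origin and axes are those of the tray. With its foot about 40 mm in front of the bar's centre line the panel leans about 20 degrees.
- shallow_basket: Bystander: shallow wire basket 80 mm (x) by 140 mm (y), rim 30 mm high, handle bar 85 mm high. Origin: centre of the underside.
- amber_bottle: Bystander: brown bottle, 70 mm across, 190 mm high. Origin: centre of the underside.
- white_bottle: Bystander: white bottle, 66 mm across, 160 mm high. Origin: centre of the underside.
- beaker: Bystander: open glass beaker, 70 mm across, 90 mm high. Origin: centre of the underside.
- jar: Bystander: small white jar with black cap, 50 mm across, 60 mm high. Origin: centre of the underside.
- carton: Bystander: cardboard carton 60 mm (x) by 90 mm (y) by 50 mm high. Origin: centre of the underside.
Things that resemble listed ones, but are neither listed nor needed, are in the scene too. Leave any yellow look-alike of the basket alone. Several things have the shape of the panel; the one meant has the colours described above.

How it is judged:
On the way, in this order (a step that is already met when the one before it is completed fails the run):
1. the deep basket hangs by its handle on the tall stand's hook, let go (distance between basket_handle and tall_stand_seat below 0.025 m and z of tall_stand_seat in the frame of basket below 0.125 m and angle between basket's own z axis and vertical below 0.3 rad and contact force between basket and tall_stand above 0.8 N and height (world z) of basket above 0.03 m and contact force between the fingers and basket below 0.05 N), for 0.2 s.
2. the panel, let go, leans on the rail with its foot on the tray's floor (angle between panel's own z axis and vertical between 0.14 and 0.61 rad and contact force between panel and rail above 0.05 N and z of panel_foot in the frame of tray below 0.016 m and x of panel_foot in the frame of tray between -0.09 and 0.065 m and y of panel_foot in the frame of tray between -0.06 and 0.06 m and x of panel_top in the frame of tray above 0.07 m and contact force between the fingers and panel below 0.05 N), for 0.2 s.
At the end, for the whole second after the job is handed in: Basket: handle middle within 25 mm of hook seat and above it, tilt < 0.3 rad, underside > 30 mm up, weight on stand. Panel: tilt 0.14-0.61 rad, touching rail; foot z < 16 mm, tray x -90..65, y +-60 mm; top at tray x > 70 mm. Both let go, at rest (all of step 1 and all of step 2 and linear speed of basket below 0.05 m/s and linear speed of panel below 0.02 m/s and angular speed of panel below 0.2 rad/s).
It fails at once if a bystander is moved more than 30 mm or tipped (distance of any of shallow_basket, amber_bottle, white_bottle, beaker, jar, carton from where it was at the start of the episode above 0.03 m or angle between any of shallow_basket, amber_bottle, white_bottle, beaker, jar, carton's own z axis and vertical above 0.4 rad).
It fails at once if the basket is dropped (moves faster than 0.7 m/s with no finger on it, a fall of about 25 mm) (linear speed of basket above 0.7 m/s and contact force between the fingers and basket below 0.01 N).
It fails at once if the panel is dropped (moves faster than 0.7 m/s with no finger on it, a fall of about 25 mm) (linear speed of panel above 0.7 m/s and contact force between the fingers and panel below 0.01 N).
It also fails if it takes over 58 s, if anything falls off the work surface, if the arm or the gripper's body presses on something with over 40 N, if the wrist force passes 120 N, or if a joint passes its speed limit or range.

## Working session

There is one attempt and no reset: what is moved stays moved. The work goes in short steps, Python scripts to look and compute and a tool call to move; the robot and the scene stay as the last step left them, time stands still between calls to the robot, and variables do not carry over. Pictures are saved under pics/ and viewed, at most 10 in all, crops included, and the job is handed in when it is done.

Besides the shell and the picture viewer there is one more tool, called after ">>>" as a command line: name --argument value ..., lists and objects as JSON in quotes. arm_command: Moves the arm, as the interface text tells. Its arguments: {"type":"object","properties":{"rows":{"type":"array","items":{"type":"object","properties":{"fingers":{"type":"number"},"slide":{"type":"array","items":{"type":"number"}},"turn":{"type":"number"}}}},"force":{"type":"number"}},"required":["rows"]}

```bash
mkdir -p pics; cat > h.py <<'E'
import numpy as np, cv2, json
from scipy.spatial.transform import Rotation as R
from workcell import status, snapshot, finish_job, spotter
def cam(s, st=None):
    f=s["image"].shape[0]/2/np.tan(np.radians(s["vfov"])/2)
    if "T_tool_cam" in s:
        T=np.eye(4);T[:3,:3]=R.from_quat(st["tool_rot"]).as_matrix();T[:3,3]=st["tcp_pos"]
        T=T@np.array(s["T_tool_cam"]);return f,s["cx"],s["cy"],T[:3,:3],T[:3,3]
    return f,s["cx"],s["cy"],R.from_quat(s["orientation"]).as_matrix(),np.array(s["xyz"])
def ray(c,px):
    f,cx,cy,M,o=c; d=M@np.array([(px[0]-cx)/f,(px[1]-cy)/f,1]);return o,d/np.linalg.norm(d)
def atz(c,px,z):
    o,d=ray(c,px);return o+d*(z-o[2])/d[2]
def tri(rays):
    A=sum(np.eye(3)-np.outer(d,d) for o,d in rays);b=sum((np.eye(3)-np.outer(d,d))@o for o,d in rays)
    p=np.linalg.solve(A,b);return p,max(np.linalg.norm(np.cross(p-o,d)) for o,d in rays)
def proj(c,P):
    f,cx,cy,M,o=c;q=(np.array(P)-o)@M;return q[...,:2]/q[...,2:]*f+[cx,cy]
def shot(name,fn=None):
    st=status.observe();s=snapshot(name)
    if fn: cv2.imwrite("pics/"+fn,s["image"][:,:,::-1])
    return s,cam(s,st)
E
python3 - <<'E'
from h import *
st=status.observe();print({k:np.round(v,3) for k,v in st.items()})
S={n:shot(n,n+"0.png") for n in("scene","side","wrist")}
print(S["wrist"][0]["T_tool_cam"])
for t in["basket","basket_handle","tall_stand","tall_stand_seat","short_stand","panel","panel_foot","panel_top","rack","tray","rail","shallow_basket","amber_bottle","white_bottle","beaker","jar","carton"]:
    D={n:spotter.landmark_of(S[n][0],t) for n in("scene","side")}
    print(t,{n:[(np.round(d["pixel"]).astype(int).tolist(),round(d["p"],2)) for d in D[n][:3]] for n in D})
    if D["scene"] and D["side"]:
        p,e=tri([ray(S[n][1],D[n][0]["pixel"]) for n in D]);print("   ",p.round(3),round(e,4))
im=np.hstack([S[n][0]["image"] for n in("scene","side")])
E
```

```text
{'time_s': np.float64(0.0), 'joint_pos': array([-1.22 ,  0.125,  1.652, -0.   ,  1.368, -0.083]), 'joint_vel': array([-0.001, -0.001, -0.001,  0.001, -0.003, -0.001]), 'tau': array([-2.0000e-03, -4.1760e+01, -3.5993e+01,  7.7000e-02,  4.9000e-02,
       -0.0000e+00]), 'tcp_pos': array([ 0.273, -0.589,  0.232]), 'tool_rot': array([ 0.977,  0.215, -0.   , -0.001]), 'force': array([-0.241,  0.412,  1.025]), 'ft_torque': array([-0.015, -0.013, -0.013]), 'grasp_force': np.float64(0.0), 'width': np.float64(1.003)}
[[ 1.22938605e-03 -9.70737952e-01 -2.40138119e-01  6.73933196e-02]
 [ 9.99999219e-01  1.24729919e-03  7.73905858e-05 -1.25699453e-03]
 [ 2.24398103e-04 -2.40138027e-01  9.70738728e-01 -1.50221818e-01]
 [ 0.00000000e+00  0.00000000e+00  0.00000000e+00  1.00000000e+00]]
basket {'scene': [([92, 295], 0.85), ([144, 232], 0.67), ([246, 220], 0.58)], 'side': [([334, 188], 0.47), ([330, 148], 0.47)]}
    [ 0.265 -0.573 -0.165] 0.048
basket_handle {'scene': [([136, 209], 0.66), ([250, 195], 0.61), ([85, 268], 0.6)], 'side': [([259, 196], 0.8), ([337, 129], 0.72), ([337, 171], 0.5)]}
    
[... 1134 characters left out ...]
w_basket {'scene': [([362, 216], 0.79), ([327, 155], 0.29)], 'side': [([163, 244], 0.72)]}
    [ 0.77   0.183 -0.016] 0.0063
amber_bottle {'scene': [([342, 237], 0.56)], 'side': [([185, 214], 0.7), ([278, 141], 0.37)]}
    [0.768 0.034 0.003] 0.0022
white_bottle {'scene': [([201, 219], 0.61), ([249, 217], 0.26)], 'side': [([297, 205], 0.82)]}
    [ 0.368 -0.223  0.012] 0.0018
beaker {'scene': [([282, 161], 0.89)], 'side': [([246, 290], 0.94), ([261, 167], 0.65)]}
    [0.376 0.214 0.003] 0.0006
jar {'scene': [([239, 193], 0.59)], 'side': [([280, 242], 0.44)]}
    [ 0.361 -0.032 -0.005] 0.0061
carton {'scene': [([305, 279], 0.6)], 'side': [([211, 182], 0.93)]}
    [ 0.768 -0.173 -0.008] 0.0021
```

View pics/scene0.png

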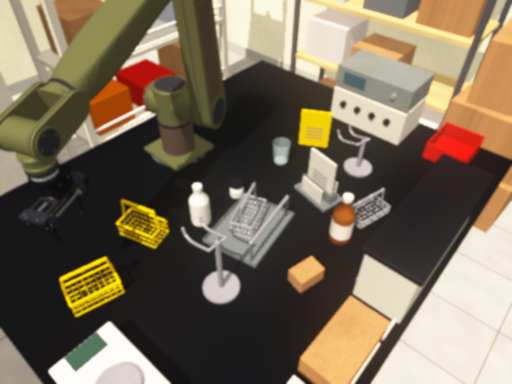

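View pics/side0.png

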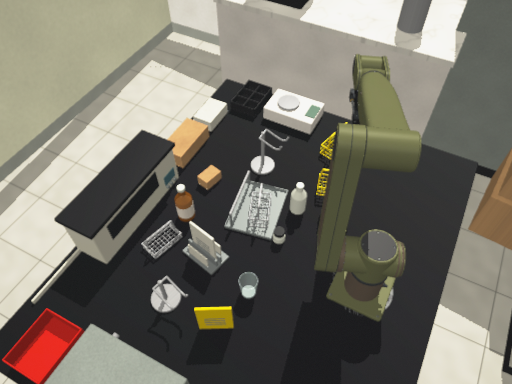

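The scene view shows the grey basket in the tray at about (250,215), the tall stand at (220,289) with its hook toward the robot, and the rack with the white panel at (318,180). Yellow look-alikes are at (140,225), (90,285) and (315,128). In the side view the tray and basket are at (258,207), the tall stand at (262,165) and the panel at (203,243). The rail is on the tray's far (+x) side. Next I'll compute targets for wrist looks.

```bash
python3 - <<'E'
from h import *
S={n:shot(n) for n in("scene","side")}
T=lambda a,b:tri([ray(S["scene"][1],a),ray(S["side"][1],b)])
print("handle",T((250,195),(259,196)));print("ptop",T((318,151),(205,229)))
print("cams",[S[n][1][4].round(2) for n in S])
# tray corners guessed from pictures
a=S["scene"][0]["image"][100:310,180:400];b=S["side"][0]["image"][110:330,130:330]
cv2.imwrite("pics/c1.png",np.hstack([cv2.resize(x,(400,400),interpolation=cv2.INTER_CUBIC) for x in(a,b)])[:,:,::-1])
M=R.from_quat(status.observe()["tool_rot"]).as_matrix();print(M.round(3))
E
```

```text
handle (array([ 0.49299151, -0.11303467,  0.12577601]), np.float64(0.0014792371429621295))
ptop (array([0.57010531, 0.15124183, 0.18991762]), np.float64(0.002365095183832448))
cams [array([ 1.12, -0.82,  1.03]), array([0.01, 0.82, 1.49])]
[[ 0.907  0.42   0.   ]
 [ 0.42  -0.907  0.   ]
 [ 0.    -0.    -1.   ]]
```

View pics/c1.png

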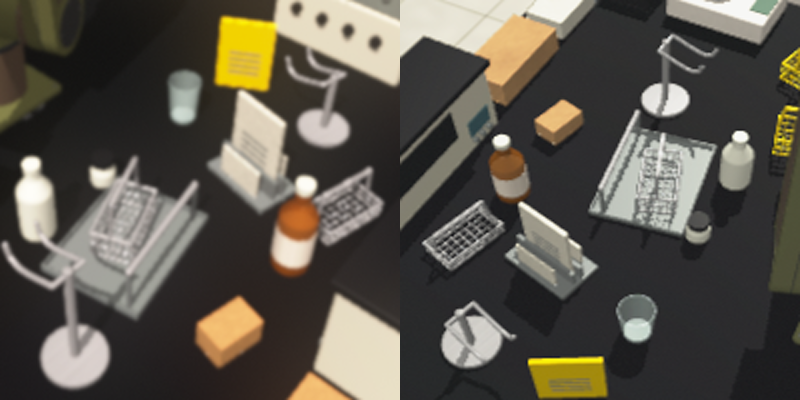

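The crop shows the grey basket's handle running along the tray's length, the rail on the tray's far side, and the panel upright in the rack. The handle comes out at (0.493,-0.113,0.126), which matches the expected height. I'll rise, turn and go look from above.

>>> arm_command --rows '[{"fingers": 1,"slide": [0,0,-38],"turn": -0.12},{"fingers": 1,"slide": [0,0,-38],"turn": -0.12},{"fingers": 1,"slide": [0,0,-38],"turn": -0.12},{"fingers": 1,"slide": [0,0,-38],"turn": -0.12},{"fingers": 1,"slide": [0,0,-38],"turn": -0.12}]' --force 20

```text
time_s: 2.37
tcp_pos: [0.2731, -0.5895, 0.4256]
tool_rot: [0.868, 0.497, -0.0, 0.0]
force: [0.3, 0.3, -0.0]
width: 1.001
grasp_force: 0.0
```

>>> arm_command --rows '[{"fingers": 1,"slide": [0,0,0],"turn": -0.12},{"fingers": 1,"slide": [0,0,0],"turn": -0.12},{"fingers": 1,"slide": [0,0,0],"turn": -0.12},{"fingers": 1,"slide": [0,0,0],"turn": -0.12},{"fingers": 1,"slide": [0,0,0],"turn": -0.06}]'

```text
time_s: 2.78
tcp_pos: [0.2732, -0.5898, 0.4237]
tool_rot: [0.704, 0.71, -0.0, 0.0]
force: [-0.2, 0.1, -0.6]
width: 1.004
grasp_force: 0.0
```

>>> arm_command --rows '[{"fingers": 1,"slide": [36,14.5,0],"turn": 0},{"fingers": 1,"slide": [36,14.5,0],"turn": 0},{"fingers": 1,"slide": [36,14.5,0],"turn": 0},{"fingers": 1,"slide": [36,14.5,0],"turn": 0},{"fingers": 1,"slide": [36,14.5,0],"turn": 0}]'

```text
time_s: 3.2
tcp_pos: [0.3454, -0.4079, 0.4237]
tool_rot: [0.706, 0.708, 0.0, 0.0]
force: [0.2, 1.2, 0.8]
width: 1.003
grasp_force: 0.0
```

>>> arm_command --rows '[{"fingers": 1,"slide": [36,14.5,0],"turn": 0},{"fingers": 1,"slide": [36,14.5,0],"turn": 0},{"fingers": 1,"slide": [36,14.5,0],"turn": 0},{"fingers": 1,"slide": [36,14.5,0],"turn": 0},{"fingers": 1,"slide": [0,0,0],"turn": 0}]'

```text
time_s: 3.62
tcp_pos: [0.4044, -0.2605, 0.4247]
tool_rot: [0.704, 0.711, 0.001, 0.001]
force: [0.9, 0.4, 0.7]
width: 0.996
grasp_force: 0.0
```

```bash
python3 - <<'E'
from h import *
import pickle
s,c=shot("wrist","w1.png");pickle.dump((s,c),open("w1.pkl","wb"))
st=status.observe();print(st["tcp_pos"],R.from_quat(st["tool_rot"]).as_matrix().round(3),st["time_s"],c[4],c[0])
for t in["basket","basket_handle","tall_stand","tall_stand_seat","tray","rail","jar","white_bottle"]:
    print(t,[(np.round(d["pixel"],1).tolist(),round(d["p"],2)) for d in spotter.landmark_of(s,t)[:3]])
E
```

```text
[ 0.40360114 -0.26289789  0.42445603] [[-0.008  1.     0.001]
 [ 1.     0.008 -0.001]
 [-0.001  0.001 -1.   ]] 3.6667 [ 0.40311651 -0.1923055   0.57497906] 284.6018879415763
basket [([300.8, 80.0], 0.9), ([228.9, 309.0], 0.84), ([188.0, 206.1], 0.73)]
basket_handle [([311.8, 71.9], 0.98), ([173.8, 231.7], 0.95)]
tall_stand [([349.3, 206.5], 0.75)]
tall_stand_seat []
tray [([314.9, 91.0], 0.59)]
rail []
jar []
white_bottle [([234.9, 131.4], 0.61)]
```

View pics/w1.png

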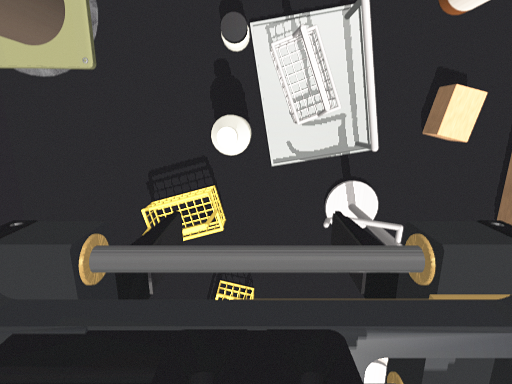

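The wrist view shows the tray with corners at about (252,20), (273,165), (377,152) and (365,0), the basket with its handle bar from (300,25) to (340,108), the tall stand's foot at (352,205), and the white bottle at (231,135). The tray and basket are each a little yawed. Moving on for the second view.

>>> arm_command --rows '[{"fingers": 1,"slide": [36,18,0],"turn": 0},{"fingers": 1,"slide": [36,18,0],"turn": 0},{"fingers": 1,"slide": [36,18,0],"turn": 0},{"fingers": 1,"slide": [36,18,0],"turn": 0},{"fingers": 1,"slide": [36,18,0],"turn": 0}]'

```text
time_s: 4.48
tcp_pos: [0.4926, -0.0842, 0.4237]
tool_rot: [0.707, 0.708, 0.0, 0.0]
force: [0.6, -0.3, 0.5]
width: 0.995
grasp_force: 0.0
```

>>> arm_command --rows '[{"fingers": 1,"slide": [20,0,0],"turn": 0},{"fingers": 1,"slide": [0,0,0],"turn": 0}]'

```text
time_s: 4.65
tcp_pos: [0.4926, -0.0625, 0.4234]
tool_rot: [0.705, 0.71, 0.0, -0.001]
force: [-0.9, 0.0, 1.0]
width: 1.002
grasp_force: 0.0
```

```bash
python3 - <<'E'
from h import *
import pickle
s,c=shot("wrist","w2.png");pickle.dump((s,c),open("w2.pkl","wb"))
st=status.observe();print(st["tcp_pos"],c[4])
for t in["basket","basket_handle","tall_stand","tall_stand_seat","tray","rail","panel_top","rack"]:
    print(t,[(np.round(d["pixel"],1).tolist(),round(d["p"],2)) for d in spotter.landmark_of(s,t)[:3]])
cv2.imwrite("pics/w2b.png",cv2.resize(s["image"][:270],None,fx=1.5,fy=1.5,interpolation=cv2.INTER_CUBIC)[:,:,::-1])
E
```

```text
[ 0.4923881  -0.06422     0.42354712] [0.49202985 0.00562856 0.57373848]
basket [([155.4, 292.8], 0.6)]
basket_handle [([256.4, 199.0], 0.93)]
tall_stand [([306.2, 290.2], 0.69)]
tall_stand_seat [([396.6, 110.5], 0.42)]
tray [([265.2, 192.8], 0.77)]
rail []
panel_top []
rack [([312.8, 33.0], 0.93)]
```

View pics/w2b.png

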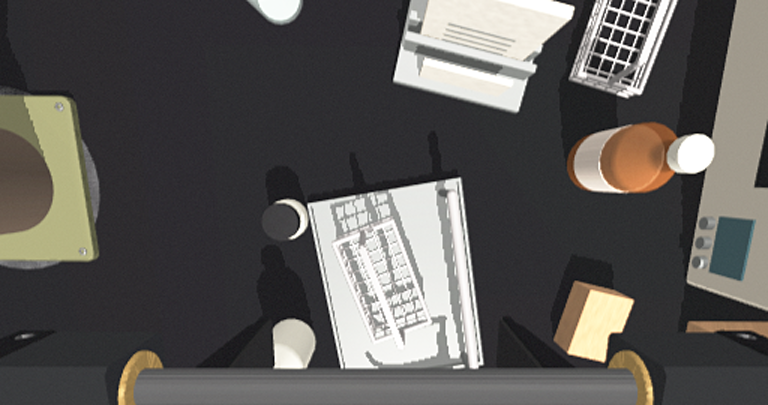

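The second view shows the rack at the top (base edge from (263,53) to (345,73) in original pixels), so the panel's normal is roughly world y. The tray is yawed about 8° and the bar about 20°. I'll zoom in on both views to pick precise points.

```bash
python3 - <<'E'
from h import *
import pickle
(s1,c1),(s2,c2)=[pickle.load(open(f"w{i}.pkl","rb")) for i in(1,2)]
a=s1["image"][0:120,250:380];b=s2["image"][125:245,205:335]
z=lambda x:cv2.resize(x,(390,360),interpolation=cv2.INTER_CUBIC)
c=s1["image"][140:245,240:450];d=s2["image"][0:105,240:450]
y=lambda x:cv2.resize(x,(420,210),interpolation=cv2.INTER_CUBIC)[:,:390]
cv2.imwrite("pics/z1.png",np.vstack([np.hstack([z(a),z(b)]),np.hstack([y(c),y(d)])])[:,:,::-1])
S={n:shot(n) for n in("scene",)}
print(tri([ray(c1,(311.8,71.9)),ray(c2,(256.4,199))]))
E
```

```text
(array([ 0.4897288 , -0.12199418,  0.11398299]), np.float64(0.002856616861948232))
```

View pics/z1.png

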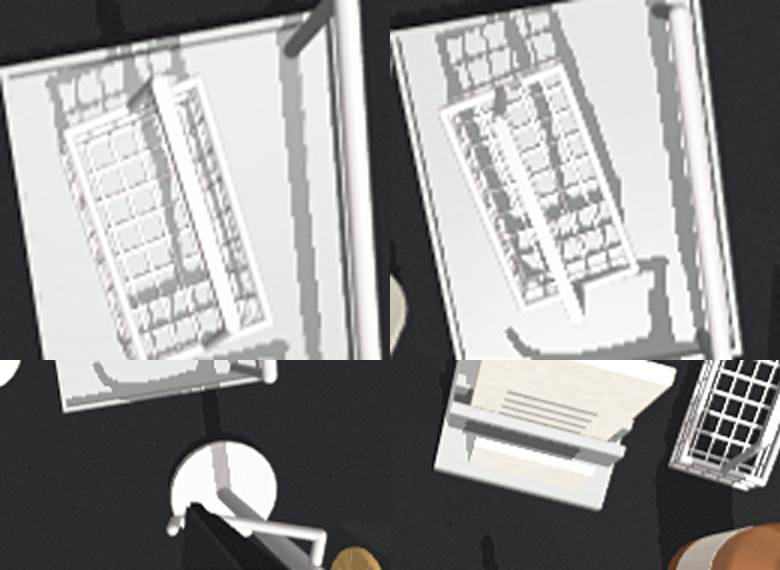

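The zooms show the bar clearly in both views, the rail at the right, the +y hook wire's tip at w1 (327,222) and the yoke corner at (402,225). Triangulating.

```bash
python3 - <<'E'
from h import *
import pickle
(s1,c1),(s2,c2)=[pickle.load(open(f"w{i}.pkl","rb")) for i in(1,2)]
T=lambda a,b:tri([ray(c1,a),ray(c2,b)])
A=T((302.3,27.3),(241.7,164.3));B=T((327.7,109.3),(265.7,230));print("bar",A,B)
d=A[0]-B[0];print("mid",(A[0]+B[0])/2,"len",np.linalg.norm(d),"yaw",np.degrees(np.arctan2(-d[0],d[1])))
for z in(.125,.129):
  a1,b1=atz(c1,(302.3,27.3),z),atz(c1,(327.7,109.3),z);a2,b2=atz(c2,(241.7,164.3),z),atz(c2,(265.7,230),z);print(z,(a1+b1)/2,(a2+b2)/2,np.degrees([np.arctan2(-(a-b)[0],(a-b)[1]) for a,b in((a1,b1),(a2,b2))]))
print("corner LT",T((251.7,22.7),(206,135)))
LT1=atz(c1,(251.7,22.7),.014);LT2=atz(c2,(206,135),.014);LB=atz(c1,(272.5,165),.014);RT=atz(c2,(306.7,118.7),.014)
print(LT1,LT2,LB,RT,"L",np.linalg.norm(LT1-LB),np.linalg.norm(RT-LT2))
d=LT1-LB;print("tray yaw",np.degrees(np.arctan2(-d[0],d[1])),np.degrees(np.arctan2((RT-LT2)[1],(RT-LT2)[0])),"centre",(LB+RT)/2)
print("rail",atz(c2,(301,129),.09),atz(c2,(315.7,243),.09),atz(c1,(365,0),.09),atz(c1,(374,117),.09),atz(c1,(375,147),.09))
print("foot",atz(c1,(352.5,205),.012),"yoke",atz(c1,(402.5,225),.204),"tip",atz(c1,(327,222),.208))
# rack base near edge corners (w2), z=.012
q=lambda x,y:((x-390)/2+240,(y-360)/2)
print("rack",[atz(c2,q(*p),.012) for p in((435,468),(600,508))],"panel top corner",atz(c2,q(675,370),.177))
E
```

```text
bar (array([ 0.46832267, -0.0631364 ,  0.12412925]), np.float64(0.00016482321306948394)) (array([ 0.51023065, -0.17476958,  0.12579177]), np.float64(0.0020485095515093196))
mid [ 0.48927666 -0.11895299  0.12496051] len 0.11925186726920432 yaw 20.57653248443259
0.125 [ 0.49019208 -0.11944994  0.125     ] [ 0.48847371 -0.11856906  0.125     ] [21.53130882 19.77667567]
0.129 [ 0.48941804 -0.12009757  0.129     ] [ 0.48850541 -0.11746197  0.129     ] [21.53130882 19.77667567]
corner LT (array([ 0.39354424, -0.02389828,  0.01014941]), np.float64(0.0003560533667335725))
[ 0.39392924 -0.02520561  0.014     ] [ 0.3938897  -0.02355421  0.014     ] [ 0.43707107 -0.27920371  0.014     ] [0.58706946 0.00865177 0.014     ] L 0.2576358866331466 0.1958459746955367
tray yaw 9.639746312309384 9.465022406490627 centre [ 0.51207026 -0.13527597  0.014     ]
rail [ 0.56552675 -0.00844696  0.09      ] [ 0.60181143 -0.21270951  0.09      ] [ 0.56587684 -0.01498961  0.09      ] [ 0.59825595 -0.18565836  0.09      ] [ 0.60536034 -0.2348168   0.09      ]
foot [ 0.60453197 -0.3610254   0.012     ] yoke [ 0.60786858 -0.33166626  0.204     ] tip [ 0.50175393 -0.326876    0.208     ]
rack [array([0.50126464, 0.12213504, 0.012     ]), array([0.65410813, 0.08933405, 0.012     ])] panel top corner [0.6463008  0.14501507 0.177     ]
```

The measurements are consistent: bar length 119 mm, height 0.125, tray 258×196 mm. The targets are:

| Item | Position | Yaw |
|---|---|---|
| Bar middle | (0.489,-0.119) | 20.5° |
| Tray centre | (0.512,-0.135) | 9.6° |
| Stand | (0.6045,-0.361) | about -2.5° |

Going to grasp.

>>> arm_command --rows '[{"fingers": 1,"slide": [-28,-1.5,0],"turn": 0},{"fingers": 1,"slide": [-28,-1.5,0],"turn": 0},{"fingers": 1,"slide": [0,0,30],"turn": -0.118},{"fingers": 1,"slide": [0,0,30],"turn": -0.118},{"fingers": 1,"slide": [0,0,30],"turn": -0.119}]'

```text
time_s: 5.57
tcp_pos: [0.4893, -0.1222, 0.3333]
tool_rot: [0.568, 0.823, 0.0, 0.001]
force: [1.1, -0.0, 0.1]
width: 1.0
grasp_force: 0.0
```

>>> arm_command --rows '[{"fingers": 0.8,"slide": [0,0,36],"turn": 0},{"fingers": 0.7,"slide": [0,0,36],"turn": 0},{"fingers": 0.6,"slide": [0,0,36],"turn": 0},{"fingers": 0.5,"slide": [0,0,30],"turn": 0},{"fingers": 0.5,"slide": [0,0,0],"turn": 0}]'

```text
time_s: 5.98
tcp_pos: [0.485, -0.12, 0.188]
tool_rot: [0.57, 0.822, -0.002, -0.006]
force: [0.0, 0.7, -1.3]
width: 0.706
grasp_force: 0.0
```

```bash
python3 - <<'E'
from h import *
s,c=shot("wrist");st=status.observe();print(st["tcp_pos"],st["tool_rot"].round(4) if hasattr(st["tool_rot"],"round") else st["tool_rot"])
M=R.from_quat(st["tool_rot"]).as_matrix()
print("bar in tool",(np.array([.4893,-.119,.129])-st["tcp_pos"])@M)
cv2.imwrite("pics/w3.png",s["image"][:,:,::-1])
for t in["basket_handle"]:
    for d in spotter.landmark_of(s,t)[:3]: print(d["pixel"],d["p"],atz(c,d["pixel"],.129))
E
```

```text
[ 0.48689328 -0.12058548  0.19199926] [ 0.5701  0.8215 -0.001  -0.0038]
bar in tool [0.00032099 0.00318432 0.06298389]
[261.3, 213.2] 0.76 [ 0.48862957 -0.12017393  0.129     ]
```

View pics/w3.png

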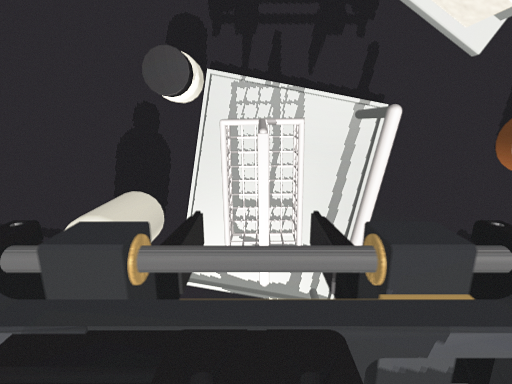

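The view shows the bar vertical in the picture at column 263, centred between the fingers. The white bottle is clear of them. Descend and close.

>>> arm_command --rows '[{"fingers": 0.5,"slide": [0,2,25],"turn": 0},{"fingers": 0.5,"slide": [0,0,25],"turn": 0},{"fingers": 0.4,"slide": [0,0,11],"turn": 0},{"fingers": 0.2,"slide": [0,0,0],"turn": 0},{"fingers": 0,"slide": [0,0,0],"turn": 0}]' --force 30

```text
time_s: 6.5
tcp_pos: [0.4921, -0.1209, 0.1365]
tool_rot: [0.57, 0.822, 0.0, 0.001]
force: [0.4, -0.0, -0.1]
width: 0.347
grasp_force: 0.0
```

>>> arm_command --rows '[{"fingers": 0,"slide": [0,0,0],"turn": 0},{"fingers": 0,"slide": [0,0,0],"turn": 0},{"fingers": 0,"slide": [0,0,0],"turn": 0},{"fingers": 0,"slide": [0,0,0],"turn": 0},{"fingers": 0,"slide": [0,0,0],"turn": 0}]'

```text
time_s: 6.92
tcp_pos: [0.4915, -0.1206, 0.1357]
tool_rot: [0.57, 0.822, 0.0, 0.001]
force: [-0.2, 0.5, 3.0]
width: 0.086
grasp_force: 30.0
```

Gripped at 30 N with the width matching the bar. Lift, turn to the stand's yaw, then move to the approach point in front of the hook.

>>> arm_command --rows '[{"fingers": 0,"slide": [0,0,-20],"turn": 0},{"fingers": 0,"slide": [0,0,-40],"turn": 0},{"fingers": 0,"slide": [0,0,-40],"turn": 0},{"fingers": 0,"slide": [0,0,-40],"turn": 0},{"fingers": 0,"slide": [0,0,-40],"turn": 0}]'

```text
time_s: 7.33
tcp_pos: [0.4906, -0.1202, 0.316]
tool_rot: [0.57, 0.822, -0.0, -0.0]
force: [0.6, -0.1, -0.4]
width: 0.083
grasp_force: 30.0
```

>>> arm_command --rows '[{"fingers": 0,"slide": [0,0,-20],"turn": 0.08},{"fingers": 0,"slide": [0,0,0],"turn": 0.08},{"fingers": 0,"slide": [0,0,0],"turn": 0.08},{"fingers": 0,"slide": [0,0,0],"turn": 0.08},{"fingers": 0,"slide": [0,0,0],"turn": 0.08}]'

```text
time_s: 7.75
tcp_pos: [0.491, -0.1203, 0.3344]
tool_rot: [0.723, 0.691, -0.0, -0.0]
force: [-0.3, 0.6, -1.6]
width: 0.08
grasp_force: 30.0
```

>>> arm_command --rows '[{"fingers": 0,"slide": [-20,-6,0],"turn": 0},{"fingers": 0,"slide": [-28,-8,0],"turn": 0},{"fingers": 0,"slide": [-28,-8,0],"turn": 0},{"fingers": 0,"slide": [-28,-8,0],"turn": 0},{"fingers": 0,"slide": [-28,-8,0],"turn": 0}]'

```text
time_s: 8.17
tcp_pos: [0.4469, -0.2516, 0.3342]
tool_rot: [0.722, 0.692, 0.0, -0.0]
force: [1.2, -0.7, -2.4]
width: 0.082
grasp_force: 30.0
```

>>> arm_command --rows '[{"fingers": 0,"slide": [-28,-2,0],"turn": 0},{"fingers": 0,"slide": [-28,0,0],"turn": 0},{"fingers": 0,"slide": [-28,0,0],"turn": 0},{"fingers": 0,"slide": [-20,0,0],"turn": 0},{"fingers": 0,"slide": [0,0,0],"turn": 0}]'

```text
time_s: 8.58
tcp_pos: [0.4404, -0.3575, 0.3335]
tool_rot: [0.723, 0.691, -0.001, -0.001]
force: [0.2, -0.4, -1.2]
width: 0.085
grasp_force: 30.0
```

```bash
python3 - <<'E'
from h import *
st=status.observe();print(st["time_s"],st["tcp_pos"],st["tool_rot"],st["force"],st["grasp_force"],st["width"])
S={n:shot(n) for n in("scene","side")}
for t in("basket_handle","tall_stand_seat","tall_stand"):
    for n in S: print(t,n,[(np.round(d["pixel"],1).tolist(),round(d["p"],2)) for d in spotter.landmark_of(S[n][0],t)[:3]])
print("tcp proj",[proj(S[n][1],st["tcp_pos"]).round(1) for n in S], "seat proj",[proj(S[n][1],[.5296,-.3577,.18]).round(1) for n in S])
s=S["side"][0]["image"][70:190,210:350];c=S["scene"][0]["image"][160:310,140:280]
cv2.imwrite("pics/z2.png",np.hstack([cv2.resize(s,(400,343)),cv2.resize(c,(320,343))])[:,:,::-1])
E
```

```text
8.5833 [ 0.4404044  -0.35753167  0.33347106] [ 7.23014376e-01  6.90832518e-01 -5.87375049e-04 -5.47955703e-04] [ 0.18728628 -0.38445264 -1.21094491] 29.99195247888565 0.0849809133287333
basket_handle scene [([83.4, 269.3], 0.95), ([140.6, 205.8], 0.8), ([172.2, 175.1], 0.78)]
basket_handle side [([336.2, 169.7], 0.64), ([297.8, 127.6], 0.58), ([340.0, 128.5], 0.46)]
tall_stand_seat scene [([197.5, 230.9], 0.61), ([303.5, 281.3], 0.6)]
tall_stand_seat side [([280.3, 143.7], 0.93), ([245.8, 292.1], 0.71)]
tall_stand scene [([219.8, 288.5], 0.74), ([202.8, 221.7], 0.35)]
tall_stand side [([261.4, 167.5], 0.9)]
tcp proj [array([171.2, 176.8]), array([299.8, 124.1])] seat proj [array([200.2, 233.2]), array([277.7, 144.3])]
```

View pics/z2.png

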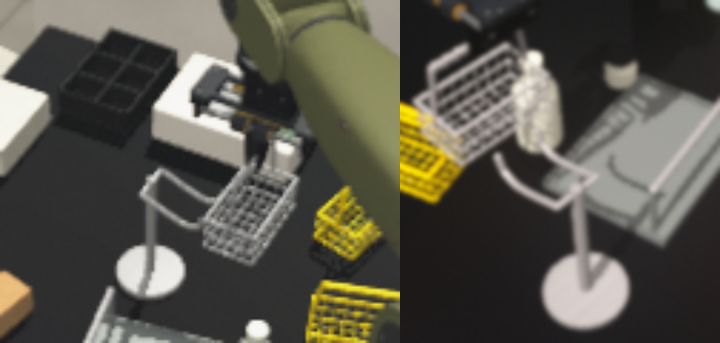

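The basket hangs in the gripper in front of the hook, aligned with its wires; the seat projection agrees with the detector to about 3 px. Lower to pass height, then advance over the tips.

>>> arm_command --rows '[{"fingers": 0,"slide": [0,0,25],"turn": 0},{"fingers": 0,"slide": [0,0,30],"turn": 0},{"fingers": 0,"slide": [0,0,28],"turn": 0},{"fingers": 0,"slide": [0,0,15],"turn": 0},{"fingers": 0,"slide": [0,0,0],"turn": 0}]'

```text
time_s: 9.4
tcp_pos: [0.4396, -0.3522, 0.2317]
tool_rot: [0.722, 0.692, -0.0, -0.004]
force: [-0.7, 0.6, -2.3]
width: 0.082
grasp_force: 30.0
```

>>> arm_command --rows '[{"fingers": 0,"slide": [1,18,0],"turn": 0},{"fingers": 0,"slide": [1,20,0],"turn": 0},{"fingers": 0,"slide": [0,20,0],"turn": 0},{"fingers": 0,"slide": [0,20,0],"turn": 0},{"fingers": 0,"slide": [0,12,0],"turn": 0}]'

```text
time_s: 9.82
tcp_pos: [0.5336, -0.3563, 0.2387]
tool_rot: [0.721, 0.693, 0.0, 0.002]
force: [0.3, 0.5, -2.2]
width: 0.08
grasp_force: 30.0
```

>>> arm_command --rows '[{"fingers": 0,"slide": [0,0,0],"turn": 0},{"fingers": 0,"slide": [0,0,10],"turn": 0},{"fingers": 0,"slide": [0,0,12],"turn": 0},{"fingers": 0,"slide": [0,0,8],"turn": 0},{"fingers": 0,"slide": [0,0,0],"turn": 0}]'

```text
time_s: 10.23
tcp_pos: [0.5291, -0.3553, 0.2027]
tool_rot: [0.722, 0.692, -0.0, -0.003]
force: [-0.5, -0.1, -2.4]
width: 0.08
grasp_force: 30.0
```

```bash
python3 - <<'E'
from h import *
st=status.observe();print(st["time_s"],st["tcp_pos"],st["force"],st["grasp_force"],st["width"])
S={n:shot(n) for n in("scene","side")}
s=S["side"][0]["image"][80:190,215:335];c=S["scene"][0]["image"][180:310,140:280]
cv2.imwrite("pics/z3.png",np.hstack([cv2.resize(s,(400,367)),cv2.resize(c,(395,367))])[:,:,::-1])
E
```

```text
10.2333 [ 0.52906276 -0.3552681   0.20272316] [-0.53045632 -0.14375882 -2.43224257] 29.99221622943878 0.0795141871014749
```

View pics/z3.png

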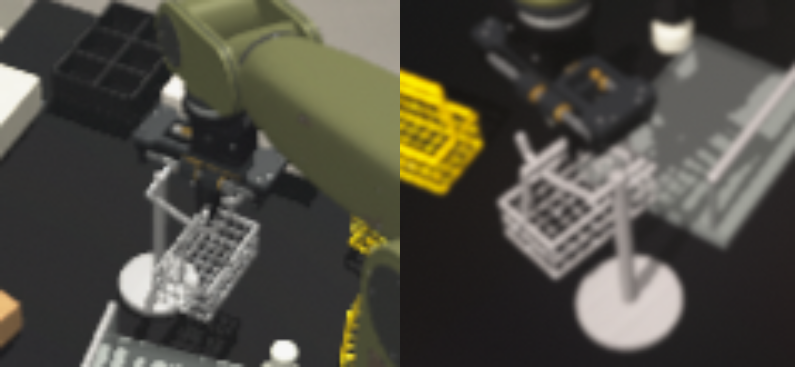

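The picture shows the bar between the tips and the post, with the hook wires inside the handle. Lower until the stand takes the weight.

>>> arm_command --rows '[{"fingers": 0,"slide": [0,0,3],"turn": 0},{"fingers": 0,"slide": [0,0,2],"turn": 0},{"fingers": 0,"slide": [0,0,2],"turn": 0},{"fingers": 0,"slide": [0,0,0],"turn": 0}]'

```text
time_s: 10.67
tcp_pos: [0.5311, -0.3563, 0.1994]
tool_rot: [0.722, 0.692, -0.0, -0.0]
force: [0.5, 0.6, -1.8]
width: 0.08
grasp_force: 30.0
```

>>> arm_command --rows '[{"fingers": 0,"slide": [0,0,2],"turn": 0},{"fingers": 0,"slide": [0,0,0],"turn": 0},{"fingers": 0,"slide": [0,0,0],"turn": 0}]'

```text
time_s: 10.92
tcp_pos: [0.5312, -0.3563, 0.1976]
tool_rot: [0.722, 0.692, -0.0, -0.0]
force: [0.8, 0.1, -2.1]
width: 0.085
grasp_force: 30.0
```

>>> arm_command --rows '[{"fingers": 0,"slide": [0,0,2],"turn": 0},{"fingers": 0,"slide": [0,0,0],"turn": 0}]'

```text
time_s: 11.08
tcp_pos: [0.5312, -0.3562, 0.1953]
tool_rot: [0.722, 0.692, -0.0, -0.0]
force: [0.1, -0.3, -1.0]
width: 0.08
grasp_force: 30.0
```

>>> arm_command --rows '[{"fingers": 0,"slide": [0,0,2],"turn": 0},{"fingers": 0,"slide": [0,0,0],"turn": 0}]'

```text
time_s: 11.25
tcp_pos: [0.5315, -0.3565, 0.1944]
tool_rot: [0.722, 0.692, 0.0, 0.0]
force: [-1.5, 0.7, 1.1]
width: 0.081
grasp_force: 30.0
```

>>> arm_command --rows '[{"fingers": 0,"slide": [0,0,1],"turn": 0},{"fingers": 0,"slide": [0,0,0],"turn": 0}]'

```text
time_s: 11.42
tcp_pos: [0.5315, -0.3565, 0.1943]
tool_rot: [0.722, 0.692, 0.0, 0.0]
force: [-1.3, 2.2, 4.9]
width: 0.081
grasp_force: 30.0
```

Contact: the weight is on the hook. Open part way, wait, then rise.

>>> arm_command --rows '[{"fingers": 0.12,"slide": [0,0,0],"turn": 0},{"fingers": 0.2,"slide": [0,0,0],"turn": 0},{"fingers": 0.35,"slide": [0,0,0],"turn": 0},{"fingers": 0.4,"slide": [0,0,0],"turn": 0},{"fingers": 0.4,"slide": [0,0,0],"turn": 0}]'

```text
time_s: 11.83
tcp_pos: [0.5312, -0.3563, 0.1923]
tool_rot: [0.722, 0.692, -0.0, -0.0]
force: [0.5, -0.2, 0.4]
width: 0.344
grasp_force: 0.0
```

>>> arm_command --rows '[{"fingers": 0.4,"slide": [0,0,-10],"turn": 0},{"fingers": 0.4,"slide": [0,0,-20],"turn": 0},{"fingers": 0.4,"slide": [0,0,-35],"turn": 0},{"fingers": 0.4,"slide": [0,0,-40],"turn": 0},{"fingers": 0.4,"slide": [0,0,-40],"turn": 0}]'

```text
time_s: 12.25
tcp_pos: [0.5309, -0.356, 0.3391]
tool_rot: [0.722, 0.692, -0.0, -0.001]
force: [-0.1, 1.1, -0.0]
width: 0.401
grasp_force: 0.0
```

```bash
python3 - <<'E'
from h import *
st=status.observe();print(st["time_s"],st["tcp_pos"],st["force"],st["grasp_force"],st["width"],st["joint_pos"])
S={n:shot(n) for n in("scene","side")}
r=[]
for n in S:
    L=spotter.landmark_of(S[n][0],"basket_handle");e=proj(S[n][1],[.5315,-.3565,.188]);print(n,e,[(d["pixel"],round(d["p"],2)) for d in L[:4]])
    b=min(L,key=lambda d:np.linalg.norm(d["pixel"]-e));r.append(ray(S[n][1],b["pixel"]))
print("handle",tri(r))
E
```

```text
12.25 [ 0.53086893 -0.35598102  0.33913757] [-0.08191755  1.07356424 -0.02907436] 0.0 0.4009353342065118 [-6.74671299e-01  5.72709043e-02  1.54644263e+00  4.52584125e-05
  1.53914327e+00 -6.32712966e-01]
scene [200.73354449 231.34082042] [([85.1, 268.2], 0.95), ([137.6, 207.6], 0.85), ([200.6, 231.3], 0.64)]
side [277.24495417 143.0353478 ] [([276.6, 143.1], 0.76), ([336.9, 129.6], 0.64), ([337.3, 172.2], 0.62)]
handle (array([ 0.53263448, -0.35599229,  0.18813187]), np.float64(0.0015281834315512696))
```

The basket hangs: its handle measures (0.533,-0.356,0.188) and the seat height is 0.18+0.008. Now go over the rack, turning to the panel's grasp yaw.

>>> arm_command --rows '[{"fingers": 0.6,"slide": [40,0,0],"turn": 0},{"fingers": 0.6,"slide": [40,0,0],"turn": 0},{"fingers": 0.6,"slide": [40,0,0],"turn": 0},{"fingers": 0.6,"slide": [40,0,0],"turn": 0},{"fingers": 0.6,"slide": [40,0,0],"turn": 0}]'

```text
time_s: 12.87
tcp_pos: [0.5386, -0.1546, 0.3352]
tool_rot: [0.722, 0.692, -0.001, -0.002]
force: [0.6, 0.9, -0.1]
width: 0.594
grasp_force: 0.0
```

>>> arm_command --rows '[{"fingers": 0.6,"slide": [40,0,0],"turn": 0},{"fingers": 0.6,"slide": [40,0,0],"turn": 0},{"fingers": 0.6,"slide": [40,0,0],"turn": 0},{"fingers": 0.6,"slide": [40,0,0],"turn": 0},{"fingers": 0.6,"slide": [40,0,0],"turn": 0}]'

```text
time_s: 13.28
tcp_pos: [0.5469, 0.0452, 0.3355]
tool_rot: [0.722, 0.692, -0.001, -0.001]
force: [0.2, 0.1, 0.6]
width: 0.601
grasp_force: 0.0
```

>>> arm_command --rows '[{"fingers": 0.6,"slide": [40,-2,0],"turn": 0},{"fingers": 0.6,"slide": [40,-3,0],"turn": 0},{"fingers": 0.6,"slide": [39,0,0],"turn": 0},{"fingers": 0.6,"slide": [0,0,0],"turn": -0.117},{"fingers": 0.6,"slide": [0,0,0],"turn": -0.117}]'

```text
time_s: 13.7
tcp_pos: [0.5469, 0.1647, 0.335]
tool_rot: [0.632, 0.775, -0.002, -0.001]
force: [-0.5, -0.8, -0.4]
width: 0.6
grasp_force: 0.0
```

>>> arm_command --rows '[{"fingers": 0.6,"slide": [0,0,0],"turn": -0.117},{"fingers": 0.6,"slide": [0,0,0],"turn": -0.117},{"fingers": 0.6,"slide": [0,0,0],"turn": -0.117},{"fingers": 0.6,"slide": [0,0,0],"turn": -0.117},{"fingers": 0.6,"slide": [0,0,0],"turn": -0.117}]'

```text
time_s: 14.12
tcp_pos: [0.5472, 0.1623, 0.3351]
tool_rot: [0.384, 0.923, -0.001, -0.002]
force: [0.5, 0.4, -0.4]
width: 0.606
grasp_force: 0.0
```

>>> arm_command --rows '[{"fingers": 0.6,"slide": [0,0,0],"turn": -0.117},{"fingers": 0.6,"slide": [0,0,0],"turn": -0.117},{"fingers": 0.6,"slide": [0,0,0],"turn": -0.117},{"fingers": 0.6,"slide": [0,0,0],"turn": -0.117},{"fingers": 0.6,"slide": [0,0,0],"turn": -0.117}]'

```text
time_s: 14.53
tcp_pos: [0.5473, 0.1623, 0.3351]
tool_rot: [0.101, 0.995, -0.001, -0.002]
force: [-0.2, -0.1, 0.1]
width: 0.598
grasp_force: 0.0
```

```bash
python3 - <<'E'
from h import *
import pickle
s,c=shot("wrist","w4.png");pickle.dump((s,c),open("w4.pkl","wb"))
st=status.observe();print(st["time_s"],st["tcp_pos"],st["tool_rot"],st["joint_pos"])
for t,z in(("panel_top",.177),("panel",.012),("rack",0.),("panel_foot",.012)):
    for d in spotter.landmark_of(s,t)[:2]: print(t,d["pixel"],round(d["p"],2),atz(c,d["pixel"],z))
# bright edges
g=cv2.cvtColor(s["image"],cv2.COLOR_RGB2GRAY)
L=cv2.createLineSegmentDetector().detect(g[:280])[0][:,0]
for l in sorted(L,key=lambda l:-np.hypot(l[2]-l[0],l[3]-l[1]))[:16]:
    a,b=atz(c,l[:2],.177),atz(c,l[2:],.177);print(l.round(0),a[:2].round(3),b[:2].round(3),round(np.linalg.norm(a-b),3))
E
```

```text
14.5833 [0.54726458 0.16220858 0.33518741] [ 9.95577134e-02  9.95029666e-01 -6.37762779e-04 -1.95417171e-03] [ 1.94150159e-01 -9.22661500e-02  1.70051104e+00 -8.87947039e-05
  1.53745803e+00 -1.17719677e+00]
panel_top [257.7, 217.2] 0.68 [0.58710276 0.15649506 0.177     ]
panel [379.2, 39.7] 0.74 [0.4020818  0.38266228 0.012     ]
rack [261.2, 184.2] 0.96 [0.58905373 0.16274176 0.        ]
panel_foot [381.5, 38.7] 0.67 [0.40139834 0.3862157  0.012     ]
[354. 247. 159. 247.] [0.646 0.26 ] [0.6   0.036] 0.229
[357. 260. 197. 259.] [0.663 0.261] [0.624 0.075] 0.19
[119.  92.  -3. 144.] [0.425 0.043] [ 0.45  -0.101] 0.147
[176. 202. 120.  88.] [0.551 0.07 ] [0.422 0.046] 0.131
[228. 139. 230. 228.] [0.495 0.142] [0.594 0.122] 0.101
[166. 272. 254. 272.] [0.633 0.034] [0.654 0.139] 0.107
[284. 228. 287. 141.] [0.606 0.184] [0.509 0.205] 0.1
[351.   7. 398.  72.] [0.396 0.287] [0.464 0.327] 0.079
[ 49. 236. 122. 204.] [ 0.561 -0.086] [0.541 0.01 ] 0.098
[453. 250. 373. 250.] [0.673 0.373] [0.654 0.281] 0.094
[254. 168. 253. 247.] [0.531 0.164] [0.622 0.143] 0.093
[143. 244.  64. 244.] [0.592 0.019] [ 0.574 -0.072] 0.092
[458. 194. 457. 126.] [0.606 0.382] [0.529 0.383] 0.076
[139. 250.  72. 250.] [0.599 0.012] [ 0.584 -0.066] 0.08
[236. 226. 236. 158.] [0.592 0.13 ] [0.516 0.147] 0.078
[450. 127. 451. 191.] [0.529 0.376] [0.6   0.374] 0.071
```

The detector and the edge fit agree: panel top middle (0.588,0.155), plate direction about -12.5°, matching the rack estimate. Descend and grip.

>>> arm_command --rows '[{"fingers": 0.6,"slide": [-20,1,0],"turn": 0.015},{"fingers": 0.6,"slide": [-21,0,0],"turn": 0},{"fingers": 0.6,"slide": [0,0,35],"turn": 0},{"fingers": 0.6,"slide": [0,0,35],"turn": 0},{"fingers": 0.6,"slide": [0,0,35],"turn": 0}]'

```text
time_s: 15.2
tcp_pos: [0.5888, 0.1545, 0.2317]
tool_rot: [0.113, 0.994, 0.0, 0.001]
force: [-0.1, 0.2, -0.2]
width: 0.602
grasp_force: 0.0
```

>>> arm_command --rows '[{"fingers": 0.6,"slide": [0,0,35],"turn": 0},{"fingers": 0.6,"slide": [0,0,25],"turn": 0},{"fingers": 0.6,"slide": [0,0,10],"turn": 0},{"fingers": 0.6,"slide": [0,0,0],"turn": 0},{"fingers": 0.3,"slide": [0,0,0],"turn": 0}]'

```text
time_s: 15.62
tcp_pos: [0.5886, 0.1547, 0.1632]
tool_rot: [0.112, 0.994, 0.0, 0.0]
force: [0.6, 0.5, 0.4]
width: 0.567
grasp_force: 0.0
```

>>> arm_command --rows '[{"fingers": 0.2,"slide": [0,0,0],"turn": 0},{"fingers": 0.05,"slide": [0,0,0],"turn": 0},{"fingers": 0,"slide": [0,0,0],"turn": 0},{"fingers": 0,"slide": [0,0,0],"turn": 0},{"fingers": 0,"slide": [0,0,0],"turn": 0}]' --force 25

```text
time_s: 16.03
tcp_pos: [0.5887, 0.1547, 0.1636]
tool_rot: [0.112, 0.994, 0.0, 0.001]
force: [0.2, -0.4, -0.4]
width: 0.235
grasp_force: 0.0
```

>>> arm_command --rows '[{"fingers": 0,"slide": [0,0,0],"turn": 0},{"fingers": 0,"slide": [0,0,0],"turn": 0},{"fingers": 0,"slide": [0,0,0],"turn": 0},{"fingers": 0,"slide": [0,0,0],"turn": 0}]'

```text
time_s: 16.37
tcp_pos: [0.5884, 0.1546, 0.1629]
tool_rot: [0.112, 0.994, -0.0, 0.0]
force: [-0.9, 0.0, 1.2]
width: 0.104
grasp_force: 25.0
```

>>> arm_command --rows '[{"fingers": 0,"slide": [0,0,-10],"turn": 0},{"fingers": 0,"slide": [0,0,-20],"turn": 0},{"fingers": 0,"slide": [0,0,-30],"turn": 0},{"fingers": 0,"slide": [0,0,-20],"turn": 0},{"fingers": 0,"slide": [0,0,0],"turn": 0}]'

```text
time_s: 16.78
tcp_pos: [0.5908, 0.155, 0.2489]
tool_rot: [0.112, 0.994, 0.001, 0.005]
force: [0.2, -0.3, -0.6]
width: 0.105
grasp_force: 25.0
```

The panel is clear of the rack. Raise further, turn to the tray's yaw, and carry it over the tray to about 40 mm in front of the rail.

>>> arm_command --rows '[{"fingers": 0,"slide": [0,0,-10],"turn": 0.1},{"fingers": 0,"slide": [0,0,-10],"turn": 0.1176},{"fingers": 0,"slide": [0,0,-10],"turn": 0.1176},{"fingers": 0,"slide": [0,0,-10],"turn": 0.1176},{"fingers": 0,"slide": [0,0,-10],"turn": 0.1176}]'

```text
time_s: 17.2
tcp_pos: [0.5876, 0.1545, 0.2911]
tool_rot: [0.389, 0.921, -0.001, -0.001]
force: [0.1, -0.8, -1.5]
width: 0.103
grasp_force: 25.0
```

>>> arm_command --rows '[{"fingers": 0,"slide": [0,0,0],"turn": 0.1176},{"fingers": 0,"slide": [0,0,0],"turn": 0.1176},{"fingers": 0,"slide": [0,0,0],"turn": 0.1176},{"fingers": 0,"slide": [0,0,0],"turn": 0.1176},{"fingers": 0,"slide": [0,0,0],"turn": 0.1176}]'

```text
time_s: 17.62
tcp_pos: [0.5876, 0.1545, 0.2905]
tool_rot: [0.64, 0.769, -0.001, -0.001]
force: [0.2, -0.0, -1.5]
width: 0.108
grasp_force: 25.0
```

>>> arm_command --rows '[{"fingers": 0,"slide": [-20,-7,0],"turn": 0.018},{"fingers": 0,"slide": [-30,-10,0],"turn": 0},{"fingers": 0,"slide": [-30,-10,0],"turn": 0},{"fingers": 0,"slide": [-30,-10,0],"turn": 0},{"fingers": 0,"slide": [-30,-10,0],"turn": 0}]'

```text
time_s: 18.03
tcp_pos: [0.5651, 0.0075, 0.2907]
tool_rot: [0.644, 0.765, -0.001, -0.001]
force: [0.7, -0.1, -2.0]
width: 0.104
grasp_force: 25.0
```

>>> arm_command --rows '[{"fingers": 0,"slide": [-30,-10,0],"turn": 0},{"fingers": 0,"slide": [-30,-10,0],"turn": 0},{"fingers": 0,"slide": [-30,-10,0],"turn": 0},{"fingers": 0,"slide": [-20,-8,0],"turn": 0},{"fingers": 0,"slide": [0,0,0],"turn": 0}]'

```text
time_s: 18.45
tcp_pos: [0.546, -0.1096, 0.2908]
tool_rot: [0.646, 0.763, -0.001, -0.001]
force: [0.1, -1.1, -1.9]
width: 0.102
grasp_force: 25.0
```

```bash
python3 - <<'E'
from h import *
st=status.observe();M=R.from_quat(st["tool_rot"]).as_matrix()
print(st["time_s"],st["tcp_pos"],np.degrees(np.arctan2(M[1,1],M[0,1])),st["width"],st["grasp_force"])
print("to go (tool)",(np.array([.546,-.128,.155])-st["tcp_pos"])@M)
a=np.radians(9.7);X=np.array([np.cos(a),np.sin(a),0])
S={n:shot(n) for n in("scene","side")}
for t in("panel_foot","panel_top"):
  for n in S: print(t,n,[(np.round(d["pixel"],1).tolist(),round(d["p"],2)) for d in spotter.landmark_of(S[n][0],t)[:3]], proj(S[n][1],st["tcp_pos"]+np.array([0,0,-.151 if t[-1]=="t" else .014])).round(1))
E
```

```text
18.45 [ 0.54600575 -0.10964474  0.29075188] 9.52306202752347 0.10174708227136538 24.999117851257324
to go (tool) [-0.01804325 -0.00263117  0.13576821]
panel_foot scene [([311.7, 143.2], 0.7)] [262.9 198.9]
panel_foot side [([247.6, 188.4], 0.71), ([218.3, 326.5], 0.69)] [246.5 189.7]
panel_top scene [([316.8, 112.5], 0.94), ([267.5, 156.1], 0.75), ([202.7, 259.2], 0.51)] [264.1 157.6]
panel_top side [([208.5, 306.6], 0.85)] [245.6 161.9]
```

On target. Shift the last bit and lower to just above the tray floor.

>>> arm_command --rows '[{"fingers": 0,"slide": [-18,-3,0],"turn": 0},{"fingers": 0,"slide": [0,0,30],"turn": 0},{"fingers": 0,"slide": [0,0,35],"turn": 0},{"fingers": 0,"slide": [0,0,35],"turn": 0},{"fingers": 0,"slide": [0,0,22],"turn": 0}]'

```text
time_s: 19.17
tcp_pos: [0.546, -0.123, 0.1667]
tool_rot: [0.644, 0.765, -0.001, -0.002]
force: [-1.0, 0.9, -2.6]
width: 0.106
grasp_force: 25.0
```

>>> arm_command --rows '[{"fingers": 0,"slide": [0,0,7],"turn": 0},{"fingers": 0,"slide": [0,0,2],"turn": 0},{"fingers": 0,"slide": [0,0,0],"turn": 0}]'

```text
time_s: 19.42
tcp_pos: [0.5481, -0.1241, 0.1624]
tool_rot: [0.644, 0.765, 0.0, 0.0]
force: [0.1, -0.2, -1.3]
width: 0.106
grasp_force: 25.0
```

>>> arm_command --rows '[{"fingers": 0,"slide": [0,0,2],"turn": 0},{"fingers": 0,"slide": [0,0,0],"turn": 0}]'

```text
time_s: 19.58
tcp_pos: [0.5488, -0.1247, 0.1619]
tool_rot: [0.644, 0.765, 0.001, 0.002]
force: [-0.3, 0.1, -1.8]
width: 0.103
grasp_force: 25.0
```

>>> arm_command --rows '[{"fingers": 0,"slide": [0,0,2],"turn": 0},{"fingers": 0,"slide": [0,0,0],"turn": 0}]'

```text
time_s: 19.75
tcp_pos: [0.548, -0.1247, 0.1586]
tool_rot: [0.644, 0.765, 0.0, 0.001]
force: [-0.0, 0.0, -1.8]
width: 0.104
grasp_force: 25.0
```

>>> arm_command --rows '[{"fingers": 0,"slide": [0,0,2],"turn": 0},{"fingers": 0,"slide": [0,0,0],"turn": 0}]'

```text
time_s: 19.92
tcp_pos: [0.5474, -0.1245, 0.1556]
tool_rot: [0.644, 0.765, 0.0, 0.0]
force: [0.0, -0.3, -2.1]
width: 0.104
grasp_force: 25.0
```

>>> arm_command --rows '[{"fingers": 0,"slide": [0,0,2],"turn": 0},{"fingers": 0,"slide": [0,0,0],"turn": 0}]'

```text
time_s: 20.08
tcp_pos: [0.5481, -0.1247, 0.1548]
tool_rot: [0.644, 0.765, 0.0, 0.001]
force: [-0.4, 0.0, 2.8]
width: 0.098
grasp_force: 25.0
```

Floor contact. Open slightly around the plate, then carry its top back toward the rail between the fingers.

>>> arm_command --rows '[{"fingers": 0.15,"slide": [0,0,0],"turn": 0},{"fingers": 0.25,"slide": [0,0,0],"turn": 0},{"fingers": 0.4,"slide": [0,0,0],"turn": 0},{"fingers": 0.4,"slide": [0,0,0],"turn": 0},{"fingers": 0.4,"slide": [0,0,0],"turn": 0}]'

```text
time_s: 20.5
tcp_pos: [0.5474, -0.1245, 0.1535]
tool_rot: [0.644, 0.765, -0.0, -0.0]
force: [0.5, 0.0, -1.3]
width: 0.366
grasp_force: 0.0
```

>>> arm_command --rows '[{"fingers": 0.4,"slide": [0,5,0],"turn": 0},{"fingers": 0.4,"slide": [0,5,0],"turn": 0},{"fingers": 0.4,"slide": [0,5,0],"turn": 0},{"fingers": 0.4,"slide": [0,4,0],"turn": 0},{"fingers": 0.4,"slide": [0,4,0],"turn": 0}]'

```text
time_s: 20.92
tcp_pos: [0.5708, -0.1205, 0.1536]
tool_rot: [0.644, 0.765, 0.0, 0.0]
force: [0.2, 0.1, 0.0]
width: 0.4
grasp_force: 0.0
```

>>> arm_command --rows '[{"fingers": 0.4,"slide": [0,5,0],"turn": 0},{"fingers": 0.4,"slide": [0,5,0],"turn": 0},{"fingers": 0.4,"slide": [0,5,0],"turn": 0},{"fingers": 0.4,"slide": [0,5,0],"turn": 0},{"fingers": 0.4,"slide": [0,5,0],"turn": 0}]'

```text
time_s: 21.33
tcp_pos: [0.5953, -0.1163, 0.1536]
tool_rot: [0.644, 0.765, -0.0, -0.0]
force: [-0.2, -0.1, 0.7]
width: 0.402
grasp_force: 0.0
```

>>> arm_command --rows '[{"fingers": 0.4,"slide": [0,0,0],"turn": 0},{"fingers": 0.4,"slide": [0,0,0],"turn": 0}]'

```text
time_s: 21.5
tcp_pos: [0.595, -0.1163, 0.1536]
tool_rot: [0.644, 0.765, -0.0, -0.0]
force: [0.0, 1.1, -0.5]
width: 0.398
grasp_force: 0.0
```

```bash
python3 - <<'E'
from h import *
st=status.observe();print(st["time_s"],st["tcp_pos"],st["force"],st["width"])
S={n:shot(n) for n in("scene","side")}
a=np.radians(9.6);X=np.array([np.cos(a),np.sin(a),0]);F=np.array([.548,-.125,.004]);t=F+X*.052+[0,0,.157]
for k,P in(("panel_foot",F),("panel_top",t)):
  for n in S: print(k,n,[(np.round(d["pixel"],1).tolist(),round(d["p"],2)) for d in spotter.landmark_of(S[n][0],k)[:3]],proj(S[n][1],P).round(1))
s=S["side"][0]["image"][130:260,200:330];c=S["scene"][0]["image"][130:280,200:350]
cv2.imwrite("pics/z4.png",np.hstack([cv2.resize(s,(400,400)),cv2.resize(c,(400,400))])[:,:,::-1])
E
```

```text
21.5 [ 0.59498307 -0.11630336  0.15360016] [ 0.04094996  1.07547328 -0.51224994] 0.3980437363908787
panel_foot scene [([310.8, 144.7], 0.55), ([256.5, 228.1], 0.25)] [259.6 230.7]
panel_foot side [([214.7, 324.5], 0.73), ([250.3, 207.6], 0.71)] [248.4 206.8]
panel_top scene [([319.6, 109.1], 0.83), ([277.0, 201.3], 0.54)] [275.1 203.3]
panel_top side [([235.5, 180.8], 0.9), ([207.0, 308.3], 0.83), ([183.4, 215.2], 0.69)] [235.5 180.4]
```

View pics/z4.png

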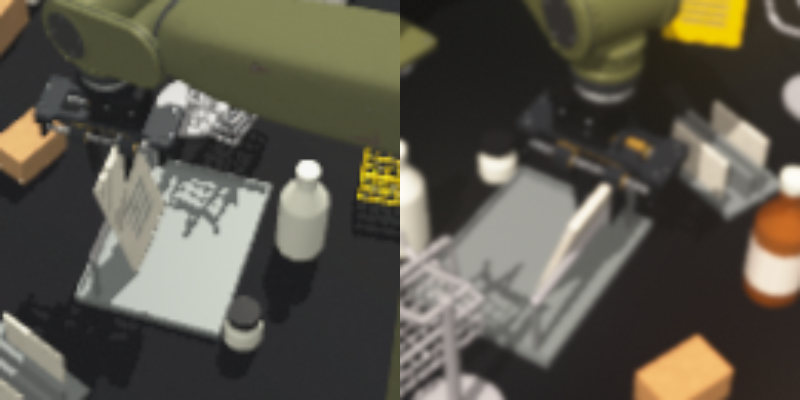

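The panel leans back on the rail: foot at side px (250,207) and top at (235,181), as predicted within 2 px. Withdraw straight up.

>>> arm_command --rows '[{"fingers": 0.4,"slide": [0,0,-4],"turn": 0},{"fingers": 0.4,"slide": [0,0,-8],"turn": 0},{"fingers": 0.4,"slide": [0,0,-15],"turn": 0},{"fingers": 0.4,"slide": [0,0,-30],"turn": 0},{"fingers": 0.4,"slide": [0,0,-35],"turn": 0}]'

```text
time_s: 22.22
tcp_pos: [0.5934, -0.116, 0.2449]
tool_rot: [0.644, 0.765, -0.001, -0.002]
force: [0.6, 0.3, 0.4]
width: 0.402
grasp_force: 0.0
```

>>> arm_command --rows '[{"fingers": 0.4,"slide": [0,0,-30],"turn": 0},{"fingers": 0.4,"slide": [0,0,0],"turn": 0},{"fingers": 0.4,"slide": [0,0,0],"turn": 0},{"fingers": 0.4,"slide": [0,0,0],"turn": 0},{"fingers": 0.4,"slide": [0,0,0],"turn": 0}]'

```text
time_s: 22.63
tcp_pos: [0.594, -0.1162, 0.2739]
tool_rot: [0.644, 0.765, -0.001, -0.001]
force: [0.7, 0.3, 0.0]
width: 0.4
grasp_force: 0.0
```

```bash
python3 - <<'E'
from h import *
st=status.observe();print(st["time_s"],st["tcp_pos"],st["force"])
S={n:shot(n) for n in("scene","side")}
a=np.radians(9.6);X=np.array([np.cos(a),np.sin(a),0]);F=np.array([.548,-.125,.004]);T=F+X*.052+[0,0,.157]
P={}
for k,Q in(("panel_foot",F),("panel_top",T),("basket_handle",np.array([.5315,-.3565,.188]))):
  r=[]
  for n in S:
    e=proj(S[n][1],Q);L=[d for d in spotter.landmark_of(S[n][0],k) if np.linalg.norm(d["pixel"]-e)<20]
    if L: b=min(L,key=lambda d:np.linalg.norm(d["pixel"]-e));r.append(ray(S[n][1],b["pixel"]));print(k,n,b["pixel"],e.round(1))
  if len(r)==2: P[k]=tri(r)[0];print(k,P[k])
if "panel_top" in P and "panel_foot" in P:
  d=P["panel_top"]-P["panel_foot"];print("tilt",np.arccos(d[2]/np.linalg.norm(d)),np.linalg.norm(d))
E
```

```text
22.6333 [ 0.59398308 -0.11615428  0.27393743] [0.73428917 0.27338497 0.04316126]
panel_foot side [250.0, 205.1] [248.4 206.8]
panel_top scene [275.7, 201.6] [275.1 203.3]
panel_top side [234.7, 182.1] [235.5 180.4]
panel_top [ 0.5968197  -0.10835426  0.16030601]
basket_handle scene [202.5, 229.6] [200.7 231.3]
basket_handle side [276.5, 143.6] [277.2 143. ]
basket_handle [ 0.53199276 -0.35015257  0.19011626]
```

The panel top measures z 0.160, about 50 mm behind the foot, so the lean is roughly 18°. The basket's handle is still on the seat. Handing in.

```bash
python3 -c "from workcell import finish_job; print(finish_job())"
```

```text
the job is handed in; nothing more can be done
None
```

The job is handed in, verdict not shown: the basket hangs on the tall stand's double hook, and the white panel leans back about 18° (nominal) on the rail near the middle of the tray.

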